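# Third prop on the kiln shelf

## Task

Two equally tall kiln props stand on the stone kiln shelf. From the ware board take the one spare prop that is as tall as they are, and set it down gently (do not drop it), upright on the kiln shelf, midway between the two, in line with them and square to them, so that the next shelf will not sag. Leave the two standing props where they are.

Things in the scene. Friction and masses are not known exactly. Their poses are not given: they have to be found in the camera images.
- spare_center (a point): Centre (half-way up) of the spare kiln prop to be placed: an upright solid square block of buff fireclay, 36 x 36 mm and 90 mm tall, about 0.15 to 0.28 kg, with a dark dot on top. It stands loose, in any of three places in a row, on a plywood ware board (130 x 320 mm, its top 12 mm above the bench), 95 mm or more, centre to centre, from two shorter props of the same section (60 and 30 mm tall), which stay unused. Its z axis points up, its x and y axes are square to its faces.
- post_left_center (a point): Centre (half-way up) of the prop standing near the left end (seen from the robot) of the kiln shelf: the same 36 x 36 x 90 mm block, loose. The kiln shelf is a fixed pale slab, 180 x 310 mm, its top 16 mm above the bench; it lies on one side of the bench and the ware board on the other, which way round varies. z points up; y points along the row, from the right-hand prop to this one, x is level and across the row; its faces are square to these axes.
- post_right_center (a point): Centre (half-way up) of the prop standing near the right end of the kiln shelf: the same 36 x 36 x 90 mm block, loose, same axes as the left one, 190 to 210 mm from it centre to centre. Nothing stands between the two.
Not all that is in view belongs to the job. Leave any red look-alike of the part that bears spare_center alone.

How it is judged:
At the end, for the whole second after the job is handed in: The 90 mm prop stands released and still on the kiln shelf, upright (5 degrees), level with the two props (6 mm), 85 mm or more along the row from each (10 to 20 mm of midway), within 16 mm of their line and 12 degrees of square; the two are within 10 mm of where they began (y of spare_center in the frame of post_left_center below -0.085 m and y of spare_center in the frame of post_right_center above 0.085 m and x of spare_center in the frame of post_left_center between -0.016 and 0.016 m and z of spare_center in the frame of post_left_center between -0.006 and 0.006 m and angle between spare_center's own z axis and vertical below 0.09 rad and (angle between the x axis of spare_center and the x axis of post_left_center, either way round below 0.21 rad or angle between the x axis of spare_center and the y axis of post_left_center, either way round below 0.21 rad) and distance of each of post_left_center, post_right_center from where it was at the start of the episode below 0.01 m and linear speed of spare below 0.02 m/s); the robot touches nothing.
It fails at once if the spare prop is dropped (falls free faster than 0.5 m/s, as after 13 mm) (contact force between spare and the fingers below 0.05 N and linear speed of spare above 0.5 m/s).
It fails at once if a standing prop is knocked out of its place by more than 15 mm or tipped over (distance of any of post_left_center, post_right_center from where it was at the start of the episode above 0.015 m or angle between any of post_left_center, post_right_center's own z axis and vertical above 0.35 rad).
It also fails if it takes over 38 s, if anything falls off the work surface, if the arm or the gripper's body presses on something with over 40 N, if the wrist force passes 120 N, or if a joint passes its speed limit or range.

## Robot

A 6-joint arm with a two-finger parallel gripper is mounted at the origin on the work surface. World frame = base frame: x ahead of the robot, y to its left, z up, the work surface at z = 0. Lengths are in m, angles in rad, forces in N, time in s.
With the tool pointing down it reaches from about 0.25 to 0.8 m from the base axis. Payload 8.5 kg.
Tool frame: the origin (TCP) lies midway between the tips of the shut fingers; the grasp point (between the pads) lies 19 mm behind it; z points along the fingers, y is the direction in which the jaws open and shut (so a half turn about z gives the same grasp; the last joint's range is limited). The gripper opens to 85 mm and grips with 20 to 120 N. Pads are 22 mm wide; open, the fingers measure 114 mm over their backs; the gripper's body (76 mm by 85 mm) begins 54 mm behind the grasp point. The pads swing forward as they close: fully open they stand 13 mm farther back than shut.
Start: joints at [1.222, 0.238, -0.013, 1.319, 0, 1.571], TCP at [0.179, 0.493, 0.231] pointing down, gripper open.
Joint ranges: [-2.66, 2.66], [-1.03, 1.9], [-1.14, 1.46], [-1.82, 2.27], [-1.45, 1.34], [-3.14, 3.14]. Speed limits (rad/s): [2.22, 2.22, 2.79, 3.14, 3.14, 3.14].

## Interface

Orientations are given as a unit quaternion [x, y, z, w].
In Python, from workcell import r gives the robot as it stands. The module is installed in compiled form; this text tells all that it offers.
- The arm moves only by the tool carry_out, never from a script. Its argument "rows" is a list of rows, each a list of 3 entries, a list of its own where there are three numbers: the shift along the tool's x, y, z in units of 3 cm (1.0 is 3 cm), then the turn, a rotation vector about the tool's x, y, z in units of 5 degrees (1.0 is 5 degrees), then the opening, from 0 (shut) to 1 (fully open). A call has 1 to 8 rows; each row shifts and turns the pose as measured when the row begins, along the tool's axes as they then stand; what a row does not reach is not made up. A row lasts 1/12 s, in which the tool goes at most 41.7 mm and 7.16 degrees, less where a joint would pass 70% of its speed; a pose out of reach is approached as far as the arm can. A call with a number of a shift or a turn outside -1 to 1 is refused whole. A call with a gripper value outside its range is refused whole. The fingers move at their own pace and stop on an object; "grip_force" is the grip in N (left out, the last holds). Time passes only in rows, so rows that do not move let the fingers close. It gives the time, the measured TCP pose, the force and the opening at its end, in the units of the state.
- r.get_state(): the state, without advancing time (a new reading comes with each control period).
- r.camera(name): name is "scene" or "top"; returns a dict with "image" (384x512x3 uint8, blue, green, red), "camera_matrix" (3x3 intrinsics, pixels), "dist_coeffs" ([k1, k2, p1, p2, k3] as OpenCV has them; the pictures are not rectified), "origin" and "orientation" of the camera in the world. Camera axes: x right, y down, z forward; pixel columns grow to the right and rows downward; lengths in m; the calibration is good to about 2 mm. A picture is of the moment at which its call begins. There is no depth.
- r.hand_in(): hands the job in, once; it reports no verdict.
The state is a dict: "time_s": time; "q": joint angles; "joint_velocities": joint speeds; "joint_torque": joint torques, N m; "tcp_pos": TCP position; "tool_rot": TCP orientation; "force": force on the tool from outside, world axes, zero at the start; "wrist_torque": the same for the moment, N m; "opening": opening from 0.0 (shut) to 1.0 (fully open).
Only numpy, scipy, OpenCV 4.12 (cv2) and the standard library are available. Lean on these libraries where they do the work, as an engineer would, in place of code of your own. Each camera call takes 0.05 s, during which the arm holds its last target.

## Working session

There is one attempt and no reset: what is moved stays moved. The work goes in short steps, Python scripts to look and compute and a tool call to move; the robot and the scene stay as the last step left them, time stands still between calls to the robot, and variables do not carry over. Pictures are saved under pics/ and viewed, and the job is handed in when it is done.

Besides the shell and the picture viewer there is one more tool, called after "Request:" as name(argument=value, ...), one argument or row to a line, values as JSON. carry_out: Moves the arm, as the interface text tells. Shifts and turns lie within -1 to 1; 1 stands for 3 cm of shift or 5 degrees of turn. Its arguments: {"type":"object","properties":{"rows":{"type":"array","items":{"type":"array"}},"grip_force":{"type":"number"}},"required":["rows"]}

```bash
mkdir -p pics; python3 - <<'E'
from workcell import r
import cv2
for n in("scene","top"):
    c=r.camera(n); cv2.imwrite(f"pics/{n}0.png",c["image"]); print(n,c["camera_matrix"],c["dist_coeffs"],c["origin"],c["orientation"])
print(r.get_state())
E
```

```text
scene [[475.3479818    0.         263.61380368]
 [  0.         475.3479818  191.3437927 ]
 [  0.           0.           1.        ]] [-0.19579594  0.          0.          0.          0.        ] [ 1.06115119 -0.58248582  0.9793394 ] [ 0.88185438  0.32108147 -0.11803786 -0.32450979]
top [[378.66646882   0.         256.32434637]
 [  0.         378.66646882 191.5714393 ]
 [  0.           0.           1.        ]] [-0.02023436  0.          0.          0.          0.        ] [0.37544863 0.01904387 1.00172024] [ 0.70951296 -0.69965481  0.06618357 -0.05190603]
{'time_s': 0.1, 'q': array([ 1.22197174e+00,  2.38719949e-01, -1.41620103e-02,  1.31920666e+00,
        6.89703076e-06,  1.57081567e+00]), 'joint_velocities': array([-0.00037645, -0.0020295 ,  0.00238143, -0.0006148 ,  0.00056285,
        0.00046936]), 'joint_torque': array([ 3.27497321e-05, -5.39719391e+01,  3.46998417e+01,  1.33725861e-02,
       -4.52745689e-05, -5.06696040e-06]), 'tcp_pos': array([0.17931206, 0.49303208, 0.23074545]), 'tool_rot': array([ 1.73538868e-01,  9.84826809e-01, -6.35748328e-04, -1.15515804e-04]), 'force': array([-0.9853532 , -0.37648144, -0.91182331]), 'wrist_torque': array([-0.0068613 , -0.00098796,  0.04537982]), 'opening': 0.9952918882657932}
```

View pics/scene0.png

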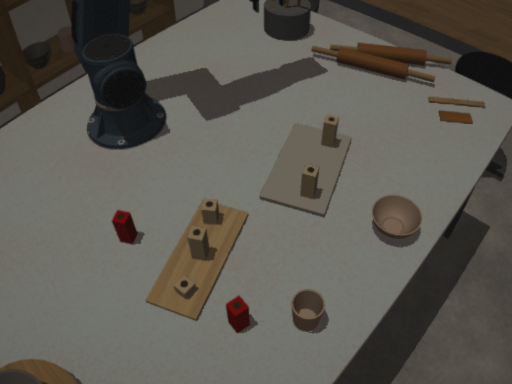

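View pics/top0.png

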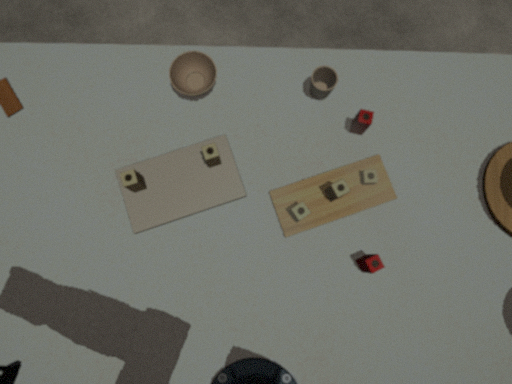

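Scene view: the ware board carries three buff props at about (210,210), (198,242) and (185,287). In the top view they are at (300,211), (339,188) and (369,176). The standing props are at scene (330,130) and (310,180), top (130,180) and (211,154). The red look-alikes at scene (124,226) and (238,314) are to be left alone. The middle prop looks tallest, so I'll confirm it with enlarged crops and triangulation.

```bash
python3 - <<'E'
import cv2,numpy as np
a=cv2.imread("pics/scene0.png")[190:320,140:260]; b=cv2.imread("pics/top0.png")[130:240,100:410]
c=cv2.imread("pics/scene0.png")[105:215,255:355]
f=lambda x,k:cv2.convertScaleAbs(cv2.resize(x,None,fx=k,fy=k,interpolation=cv2.INTER_CUBIC),alpha=1.2)
cv2.imwrite("pics/c1.png",np.hstack([f(a,3.2)[:352],f(c,3.2)[:352]])); cv2.imwrite("pics/c2.png",f(b,2.55))
E
```

```text
(no output)
```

View pics/c1.png

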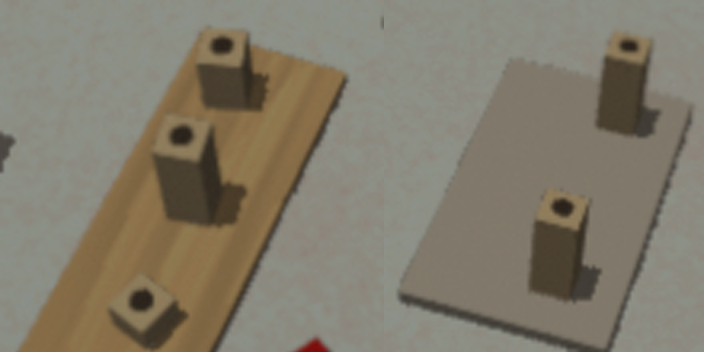

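View pics/c2.png

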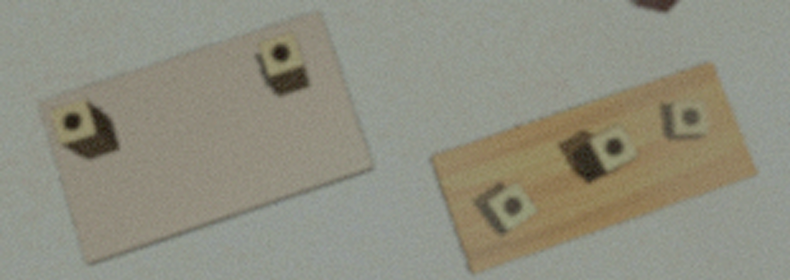

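```bash
cat > h.py <<'E'
import cv2,numpy as np
from scipy.spatial.transform import Rotation as R
from workcell import r
def ray(c,px):
    u=cv2.undistortPoints(np.array(px,float).reshape(-1,1,2),c["camera_matrix"],np.array(c["dist_coeffs"])).reshape(-1,2)
    d=np.c_[u,np.ones(len(u))]; return R.from_quat(c["orientation"]).apply(d/np.linalg.norm(d,axis=1)[:,None])
def plane(c,px,z):
    d=ray(c,px); o=np.array(c["origin"]); return o+d*((z-o[2])/d[:,2])[:,None]
def tri(c1,p1,c2,p2):
    A=np.zeros((3,3));b=np.zeros(3);
    for c,p in((c1,p1),(c2,p2)):
        d=ray(c,[p])[0];M=np.eye(3)-np.outer(d,d);A+=M;b+=M@np.array(c["origin"])
    x=np.linalg.solve(A,b)
    res=[np.linalg.norm(np.cross(x-np.array(c["origin"]),ray(c,[p])[0])) for c,p in((c1,p1),(c2,p2))]
    return x,res
def dot(img,p,w=3.5):
    g=cv2.cvtColor(img,cv2.COLOR_BGR2GRAY).astype(float)
    p=np.array(p,float); Y,X=np.mgrid[:g.shape[0],:g.shape[1]]
    for _ in range(6):
        m=np.hypot(X-p[0],Y-p[1])<w; hi=np.percentile(g[m],80); W=np.clip(hi-g,0,None)*m; W[W<.35*W.max()]=0
        p=np.array([(W*X).sum(),(W*Y).sum()])/W.sum()
    return p
E
cat > m.py <<'E'
from h import *
S=r.camera("scene");T=r.camera("top")
pts={"spare":((196.6,232.2),(340.8,187.6)),"med":((209.4,204),(301.2,210.8)),"short":((184,283.8),(371,175.9)),"L":((331.3,119.4),(128.6,177.8)),"Rr":((310.6,169.7),(210.2,150.8))}
zt={"spare":.102,"med":.072,"short":.042,"L":.106,"Rr":.106}
for k,(s,t) in pts.items():
    ps=dot(S["image"],s);pt=dot(T["image"],t);x,e=tri(S,ps,T,pt)
    print(k,ps.round(1),pt.round(1),x.round(4),np.round(e,4),"planeT",plane(T,[pt],zt[k])[0,:2].round(4),"planeS",plane(S,[ps],zt[k])[0,:2].round(4))
    # top face: bright mask in the top view around the dot
    im=T["image"]; x0,y0=(pt-14).astype(int); c=cv2.resize(im[y0:y0+29,x0:x0+29],None,fx=8,fy=8,interpolation=cv2.INTER_CUBIC)
    h=cv2.cvtColor(c,cv2.COLOR_BGR2HSV); g=h[...,2]
    loc=(pt-[x0,y0]+.5)*8-.5
    cv2.imwrite(f"pics/f_{k}.png",c)
    Y,X=np.mgrid[:232,:232]; D=np.hypot(X-loc[0],Y-loc[1]); ring=(D>30)&(D<48)
    v=np.median(g[ring]); m=((g>v*.88)).astype(np.uint8)
    th=cv2.createCLAHE
    sat=cv2.GaussianBlur(c,(0,0),3).astype(float); col=np.median(sat[ring],axis=0); m=(np.linalg.norm(sat-col,axis=2)<26).astype(np.uint8)
    m[D<32]=1; m[D>72]=0; m=cv2.morphologyEx(m,cv2.MORPH_OPEN,np.ones((17,17)))
    n,lab,st,_=cv2.connectedComponentsWithStats(m); l=lab[int(loc[1]),int(loc[0])]
    ct=max(cv2.findContours((lab==l).astype(np.uint8),cv2.RETR_EXTERNAL,cv2.CHAIN_APPROX_NONE)[0],key=cv2.contourArea)
    rc=cv2.minAreaRect(ct); bx=cv2.boxPoints(rc)
    P=plane(T,(bx+.5)/8-.5+[x0,y0],zt[k])[:,:2]; d=np.diff(np.r_[P,P[:1]],axis=0)
    print("   side mm",(np.linalg.norm(d,axis=1)*1e3).round(1),"yaw deg mod90",(np.degrees(np.arctan2(d[:,1],d[:,0]))%90).round(1),"ctr",P.mean(0).round(4))
    cv2.drawContours(c,[ct],-1,(0,255,0),1);cv2.drawContours(c,[bx.astype(int)],-1,(0,0,255),1);cv2.imwrite(f"pics/f_{k}.png",c)
cv2.imwrite("pics/faces.png",np.hstack([cv2.imread(f"pics/f_{k}.png") for k in("spare","L","Rr")]))
E
python3 m.py
```

```text
spare [196.3 232. ] [340.3 187.1] [ 0.5419 -0.2018  0.1021] [0.0004 0.0004] planeT [ 0.5416 -0.2022] planeS [ 0.5421 -0.2014]
   side mm [39.5 40.3 39.3 40.1] yaw deg mod90 [29.4 27.3 29.1 27.6] ctr [ 0.5442 -0.2039]
med [209.  203.7] [300.8 210.4] [ 0.4876 -0.1088  0.0729] [0.0009 0.0009] planeT [ 0.4871 -0.1097] planeS [ 0.4876 -0.1077]
   side mm [38.4 41.8 38.2 41.6] yaw deg mod90 [34.1 33.2 33.8 33.5] ctr [ 0.4867 -0.1113]
short [183.8 283.4] [370.4 175.4] [ 0.5856 -0.2958  0.0429] [0.001 0.001] planeT [ 0.5851 -0.2969] planeS [ 0.5858 -0.2948]
   side mm [42.  41.4 41.7 41.4] yaw deg mod90 [ 1.9 88.4  1.8 88.8] ctr [ 0.5883 -0.2996]
L [331.  118.9] [127.9 177.2] [0.5571 0.3109 0.1071] [0.0005 0.0005] planeT [0.557  0.3109] planeS [0.5566 0.3125]
   side mm [38.4 40.  38.1 39.9] yaw deg mod90 [19.9 21.3 19.8 21.6] ctr [0.5586 0.3137]
Rr [310.4 169.3] [209.5 150.3] [0.627  0.1175 0.1069] [0.0005 0.0005] planeT [0.627  0.1172] planeS [0.6268 0.1186]
   side mm [42.1 40.7 41.8 40.5] yaw deg mod90 [20.  19.2 19.8 19.6] ctr [0.6296 0.1172]
```

View pics/faces.png

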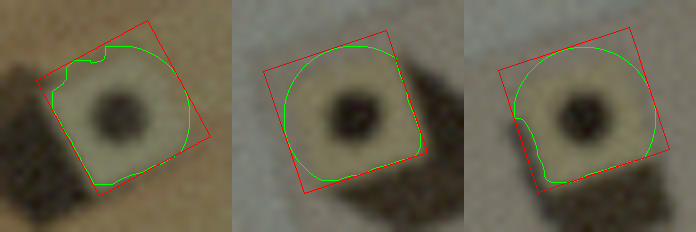

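The triangulated top heights settle it: the middle prop's top is at z=0.102 (90 mm on the board), the others at 0.073 and 0.043. The row axis from the dots is 109.9°, which agrees with the faces at about 20°. The spare's faces are at about 28.3°. I'll grasp across the row in both places. First I turn.

Request:
carry_out(
  rows=[
    [[0,0,0],[0,0,1],1],
    [[0,0,0],[0,0,1],1],
    [[0,0,0],[0,0,1],1],
    [[0,0,0],[0,0,1],1],
    [[0,0,0],[0,0,1],1],
    [[0,0,0],[0,0,1],1],
    [[0,0,0],[0,0,1],1],
    [[0,0,0],[0,0,1],1],
  ],
  grip_force=50,
)

```text
time_s: 0.87
tcp_pos: [0.179, 0.4922, 0.2293]
tool_rot: [0.513, 0.859, -0.002, 0.0]
force: [-0.2, 1.0, 0.1]
opening: 1.001
```

```bash
cat > go.py <<'E'
import sys
from h import *
x,y,z,yaw=map(float,sys.argv[1:5])   # target TCP, tool y-axis yaw deg
s=r.get_state(); Rt=R.from_quat(s["tool_rot"]); c,sn=np.cos(np.radians(yaw)),np.sin(np.radians(yaw))
Y=np.array([c,sn,0]);Z=np.array([0,0,-1.]);G=R.from_matrix(np.c_[np.cross(Y,Z),Y,Z])
print("t",round(s["time_s"],2),"tcp",s["tcp_pos"].round(4),"yaw",np.degrees(np.arctan2(*Rt.as_matrix()[1::-1,1])).round(2),"F",s["force"].round(1),"op",round(s["opening"],3),"q",s["q"].round(2))
print("shift units",(Rt.inv().apply(np.array([x,y,z])-s["tcp_pos"])/.03).round(3),"turn units",(np.degrees((Rt.inv()*G).as_rotvec())/5).round(3))
E
python3 go.py .5418 -.2018 .18 28.3
```

```text
t 0.87 tcp [0.179  0.4922 0.2293] yaw 28.33 F [-0.2  1.   0.1] op 1.001 q [ 1.22  0.24 -0.02  1.32 -0.    2.3 ]
shift units [-26.097  -0.328   1.722] turn units [-0.038  0.034  0.006]
```

Request:
carry_out(
  rows=[
    [[-1,0,0],[0,0,0],1],
    [[-1,0,0],[0,0,0],1],
    [[-1,0,0],[0,0,0],1],
    [[-1,0,0],[0,0,0],1],
    [[-1,0,0],[0,0,0],1],
    [[-1,0,0],[0,0,0],1],
    [[-1,0,0],[0,0,0],1],
    [[-1,0,0],[0,0,0],1],
  ],
)

```text
time_s: 1.53
tcp_pos: [0.2929, 0.2762, 0.2275]
tool_rot: [0.512, 0.859, -0.003, -0.0]
force: [-0.3, 1.3, -0.5]
opening: 0.994
```

Request:
carry_out(
  rows=[
    [[-1,0,0],[0,0,0],1],
    [[-1,0,0],[0,0,0],1],
    [[-1,0,0],[0,0,0],1],
    [[-1,0,0],[0,0,0],1],
    [[-1,0,0],[0,0,0],1],
    [[-1,0,0],[0,0,0],1],
    [[-1,0,0],[0,0,0],1],
    [[-1,0,0],[0,0,0],1],
  ],
)

```text
time_s: 2.2
tcp_pos: [0.4099, 0.0534, 0.2287]
tool_rot: [0.511, 0.859, -0.002, 0.001]
force: [0.3, 0.6, 0.0]
opening: 0.999
```

```bash
python3 go.py .5418 -.2018 .18 28.3
```

```text
t 2.2 tcp [0.4099 0.0534 0.2287] yaw 28.49 F [0.3 0.6 0. ] op 0.999 q [ 0.13  0.05 -0.25  1.27 -0.    1.21]
shift units [-9.568 -0.187  1.654] turn units [-0.033  0.036  0.038]
```

Request:
carry_out(
  rows=[
    [[-1,0,0],[0,0,0],1],
    [[-1,0,0],[0,0,0],1],
    [[-1,0,0],[0,0,0],1],
    [[-1,0,0],[0,0,0],1],
    [[-1,0,0],[0,0,0],1],
    [[-1,0,0.2],[0,0,0],1],
    [[-1,-0.1,0.3],[0,0,0],1],
    [[-1,-0.1,0.3],[0,0,0],1],
  ],
)

```text
time_s: 2.87
tcp_pos: [0.5233, -0.1738, 0.2062]
tool_rot: [0.512, 0.859, -0.001, 0.002]
force: [0.3, 1.5, -0.5]
opening: 0.995
```

Request:
carry_out(
  rows=[
    [[-1,0,0.2],[0,0,0],1],
    [[-0.4,0,0.2],[0,0,0],1],
    [[0,0,0],[0,0,0],1],
  ],
)

```text
time_s: 3.12
tcp_pos: [0.5446, -0.2176, 0.1905]
tool_rot: [0.514, 0.858, -0.002, 0.001]
force: [-0.5, -0.5, -0.4]
opening: 0.999
```

```bash
python3 go.py .5418 -.2018 .18 28.3; python3 - <<'E'
from h import *
im=[r.camera(n)["image"] for n in("scene","top")]
cv2.imwrite("pics/p1.png",np.hstack([cv2.resize(im[0][130:330,120:280],None,fx=2.5,fy=2.5),cv2.resize(im[1][120:320,250:410],None,fx=2.5,fy=2.5)]))
E
```

```text
t 3.12 tcp [ 0.5446 -0.2176  0.1905] yaw 28.14 F [-0.5 -0.5 -0.4] op 0.999 q [-0.38  0.36  0.05  1.26 -0.    0.7 ]
shift units [0.511 0.167 0.349] turn units [-0.023  0.045 -0.032]
```

View pics/p1.png

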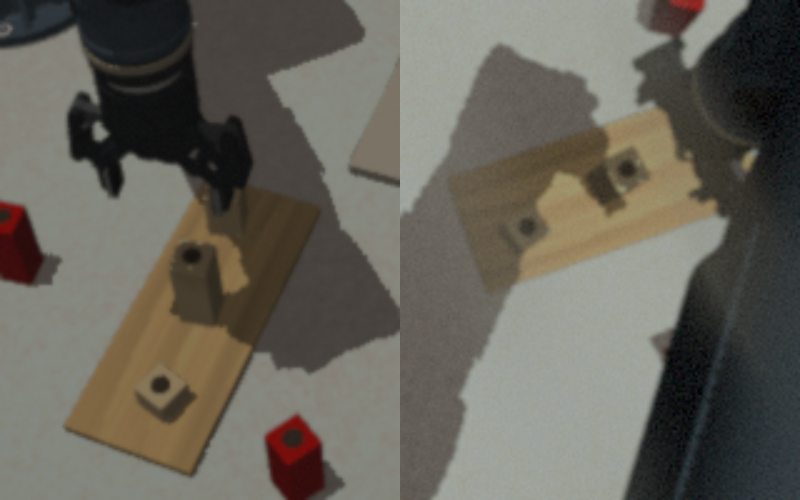

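```bash
python3 - <<'E'
from h import *
s=r.get_state(); t=s["tcp_pos"]; Rt=R.from_quat(s["tool_rot"])
P=np.array([t]+[t+Rt.apply([0,k*.0425,-.013]) for k in(1,-1)])
for n in("scene","top"):
    c=r.camera(n); Rc=R.from_quat(c["orientation"]).inv()
    p=cv2.projectPoints(Rc.apply(P-np.array(c["origin"])),np.zeros(3),np.zeros(3),c["camera_matrix"],np.array(c["dist_coeffs"]))[0].reshape(-1,2)
    o=(120,130) if n=="scene" else (250,120); q=(p-o)*2.5+(0 if n=="scene" else [400,0]); print(n,p.round(1),"crop",q.round(0))
E
```

```text
scene [[187.5 211.8]
 [206.3 211.3]
 [167.7 204.7]] crop [[169. 205.]
 [216. 203.]
 [119. 187.]]
top [[356.2 178.9]
 [348.1 160.7]
 [367.7 195. ]] crop [[665. 147.]
 [645. 102.]
 [694. 187.]]
```

The projected fingertips match the picture (scene crop (110,190) and (225,205)), so the pose calibration is good. I'll correct the last offset and then go down.

Request:
carry_out(
  rows=[
    [[0.5,0.17,0.3],[0,0,0],1],
    [[0,0,0],[0,0,0],1],
    [[0,0,0],[0,0,0],1],
  ],
)

```text
time_s: 3.57
tcp_pos: [0.5409, -0.1958, 0.186]
tool_rot: [0.511, 0.859, -0.001, 0.003]
force: [0.2, -0.6, -0.2]
opening: 1.002
```

```bash
python3 go.py .5418 -.2018 .05 28.3
```

```text
t 3.57 tcp [ 0.5409 -0.1958  0.186 ] yaw 28.49 F [ 0.2 -0.6 -0.2] op 1.002 q [-0.35  0.34  0.01  1.24 -0.    0.73]
shift units [-0.16  -0.077  4.535] turn units [0.017 0.077 0.038]
```

Request:
carry_out(
  rows=[
    [[-0.16,-0.08,0.4],[0,0.08,0],1],
    [[0,0,0.5],[0,0,0],1],
    [[0,0,0.5],[0,0,0],1],
    [[0,0,0.3],[0,0,0],1],
    [[0,0,0],[0,0,0],1],
  ],
)

```text
time_s: 3.98
tcp_pos: [0.5427, -0.2014, 0.1351]
tool_rot: [0.51, 0.86, 0.001, 0.003]
force: [-0.8, 0.6, -1.0]
opening: 1.003
```

```bash
python3 go.py .5418 -.2018 .05 28.3; python3 - <<'E'
from h import *
im=[r.camera(n)["image"] for n in("scene","top")]
cv2.imwrite("pics/p2.png",np.hstack([cv2.resize(im[0][130:330,120:280],None,fx=2.5,fy=2.5),cv2.resize(im[1][120:320,250:410],None,fx=2.5,fy=2.5)]))
E
```

```text
t 3.98 tcp [ 0.5427 -0.2014  0.1351] yaw 28.74 F [-0.8  0.6 -1. ] op 1.003 q [-0.36  0.37 -0.07  1.12  0.    0.71]
shift units [ 0.011 -0.048  2.835] turn units [0.063 0.041 0.088]
```

View pics/p2.png

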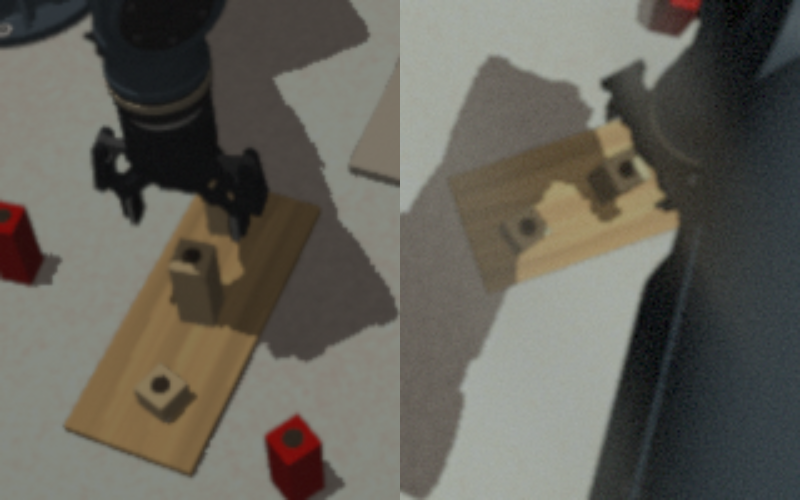

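Request:
carry_out(
  rows=[
    [[0,-0.05,0.5],[0.06,0.04,0.08],1],
    [[0,0,0.6],[0,0,0],1],
    [[0,0,0.6],[0,0,0],1],
    [[0,0,0.5],[0,0,0],1],
    [[0,0,0.2],[0,0,0],1],
    [[0,0,0],[0,0,0],1],
  ],
)

```text
time_s: 4.58
tcp_pos: [0.5465, -0.2048, 0.0682]
tool_rot: [0.513, 0.858, 0.001, 0.006]
force: [-0.8, 0.4, 0.6]
opening: 1.006
```

```bash
python3 go.py .5418 -.2018 .05 28.3
```

```text
t 4.58 tcp [ 0.5465 -0.2048  0.0682] yaw 28.3 F [-0.8  0.4  0.6] op 1.006 q [-0.36  0.43 -0.17  0.96  0.    0.72]
shift units [ 0.168 -0.097  0.603] turn units [ 0.091  0.101 -0.001]
```

Request:
carry_out(
  rows=[
    [[0.17,-0.1,0.35],[0.09,0.1,0],1],
    [[0,0,0.3],[0,0,0],1],
    [[0,0,0],[0,0,0],1],
  ],
)

```text
time_s: 4.83
tcp_pos: [0.5427, -0.2022, 0.0495]
tool_rot: [0.513, 0.858, 0.0, 0.001]
force: [-1.2, 0.2, 0.4]
opening: 1.0
```

```bash
python3 go.py .5418 -.2018 .05 28.3
```

```text
t 4.83 tcp [ 0.5427 -0.2022  0.0495] yaw 28.29 F [-1.2  0.2  0.4] op 1.0 q [-0.36  0.44 -0.2   0.93  0.    0.72]
shift units [ 0.025 -0.021 -0.015] turn units [ 0.019  0.021 -0.002]
```

Closing.

Request:
carry_out(
  rows=[
    [[0,0,0],[0,0,0],0.6],
    [[0,0,0],[0,0,0],0.5],
    [[0,0,0],[0,0,0],0.45],
    [[0,0,0],[0,0,0],0.4],
    [[0,0,0],[0,0,0],0.3],
    [[0,0,0],[0,0,0],0.2],
    [[0,0,0],[0,0,0],0.2],
    [[0,0,0],[0,0,0],0.2],
  ],
  grip_force=50,
)

```text
time_s: 5.5
tcp_pos: [0.5432, -0.2024, 0.0508]
tool_rot: [0.513, 0.858, 0.0, 0.002]
force: [-0.4, 0.1, -2.5]
opening: 0.414
```

```bash
python3 go.py .5418 -.2018 .05 28.3
```

```text
t 5.5 tcp [ 0.5432 -0.2024  0.0508] yaw 28.3 F [-0.4  0.1 -2.5] op 0.414 q [-0.36  0.44 -0.2   0.93 -0.    0.72]
shift units [ 0.039 -0.033  0.025] turn units [ 0.029  0.033 -0.001]
```

Stopped at 0.414 (about 35 mm), so it is gripped at TCP z=0.0508. Lifting.

Request:
carry_out(
  rows=[
    [[0,0,-0.3],[0,0,0],0.2],
    [[0,0,-0.5],[0,0,0],0.2],
    [[0,0,-0.7],[0,0,0],0.2],
    [[0,0,-0.8],[0,0,0],0.2],
    [[0,0,-0.8],[0,0,0],0.2],
    [[0,0,-0.8],[0,0,0],0.2],
    [[0,0,-0.6],[0,0,0],0.2],
    [[0,0,-0.3],[0,0,0],0.2],
  ],
)

```text
time_s: 6.17
tcp_pos: [0.5396, -0.2009, 0.2015]
tool_rot: [0.513, 0.859, -0.0, -0.002]
force: [0.3, -0.4, -2.7]
opening: 0.421
```

```bash
python3 go.py .592 .2142 .20 19.9;python3 - <<'E'
from h import *
im=[r.camera(n)["image"] for n in("scene","top")]
cv2.imwrite("pics/p3.png",np.hstack([cv2.resize(im[0][100:300,120:280],None,fx=2.5,fy=2.5),cv2.resize(im[1][120:320,250:410],None,fx=2.5,fy=2.5)]))
E
```

```text
t 6.17 tcp [ 0.5396 -0.2009  0.2015] yaw 28.3 F [ 0.3 -0.4 -2.7] op 0.421 q [-0.36  0.34  0.05  1.29  0.    0.72]
shift units [11.356  8.098  0.063] turn units [-0.033 -0.034  1.68 ]
```

View pics/p3.png

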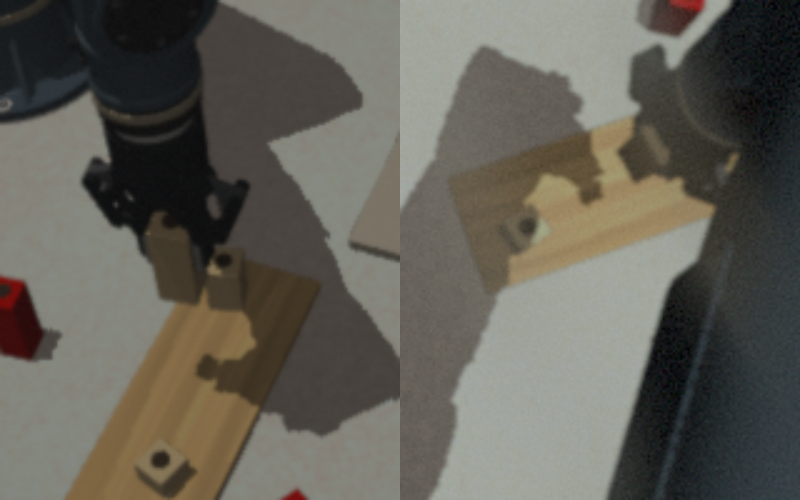

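The prop is held upright, with its bottom at about z=0.16, well above the 0.106 post tops. I'll turn and carry it over.

Request:
carry_out(
  rows=[
    [[0.3,0.2,0],[0,0,0.84],0.2],
    [[0.6,0.3,0],[0,0,0.84],0.2],
    [[0.9,0.46,0],[0,0,0],0.2],
    [[0.9,0.46,0],[0,0,0],0.2],
    [[0.9,0.46,0],[0,0,0],0.2],
    [[0.9,0.46,0],[0,0,0],0.2],
    [[0.9,0.46,0],[0,0,0],0.2],
    [[0.9,0.46,0],[0,0,0],0.2],
  ],
)

```text
time_s: 6.93
tcp_pos: [0.5629, 0.0125, 0.1949]
tool_rot: [0.582, 0.813, -0.003, -0.005]
force: [1.0, -0.3, -2.3]
opening: 0.419
```

```bash
python3 go.py .592 .2142 .20 19.9
```

```text
t 6.93 tcp [0.5629 0.0125 0.1949] yaw 18.86 F [ 1.  -0.3 -2.3] op 0.419 q [0.02 0.33 0.02 1.27 0.   1.26]
shift units [ 6.051  3.089 -0.182] turn units [-0.121 -0.043 -0.208]
```

Request:
carry_out(
  rows=[
    [[0.9,0.46,-0.1],[-0.1,-0.04,-0.2],0.2],
    [[0.9,0.46,0],[0,0,0],0.2],
    [[0.9,0.46,0],[0,0,0],0.2],
    [[0.8,0.4,0],[0,0,0],0.2],
    [[0.7,0.35,0],[0,0,0],0.2],
    [[0.5,0.25,0],[0,0,0],0.2],
    [[0.3,0.15,0],[0,0,0],0.2],
    [[0,0,0],[0,0,0],0.2],
  ],
)

```text
time_s: 7.6
tcp_pos: [0.5792, 0.1933, 0.1889]
tool_rot: [0.572, 0.82, -0.005, -0.005]
force: [-0.5, -1.0, -3.8]
opening: 0.419
```

```bash
python3 go.py .592 .2142 .20 19.9
```

```text
t 7.6 tcp [0.5792 0.1933 0.1889] yaw 20.27 F [-0.5 -1.  -3.8] op 0.419 q [0.32 0.41 0.13 1.31 0.   1.54]
shift units [ 0.506  0.636 -0.379] turn units [-0.158 -0.036  0.073]
```

Request:
carry_out(
  rows=[
    [[0.3,0.4,-0.1],[-0.15,0,0.07],0.2],
    [[0.2,0.24,0],[0,0,0],0.2],
    [[0,0,0],[0,0,0],0.2],
  ],
)

```text
time_s: 7.85
tcp_pos: [0.5922, 0.214, 0.1904]
tool_rot: [0.575, 0.818, -0.0, -0.002]
force: [0.0, -0.2, -2.3]
opening: 0.417
```

```bash
python3 go.py .592 .2142 .0548 19.9;python3 - <<'E'
from h import *
im=[r.camera(n)["image"] for n in("scene","top")]
cv2.imwrite("pics/p4.png",np.hstack([cv2.resize(im[0][50:250,230:390],None,fx=2.5,fy=2.5),cv2.resize(im[1][80:280,90:250],None,fx=2.5,fy=2.5)]))
E
```

```text
t 7.85 tcp [0.5922 0.214  0.1904] yaw 19.85 F [ 0.  -0.2 -2.3] op 0.417 q [0.35 0.44 0.17 1.31 0.   1.57]
shift units [-3.000e-03  7.000e-03  4.519e+00] turn units [-0.03 -0.03 -0.01]
```

View pics/p4.png

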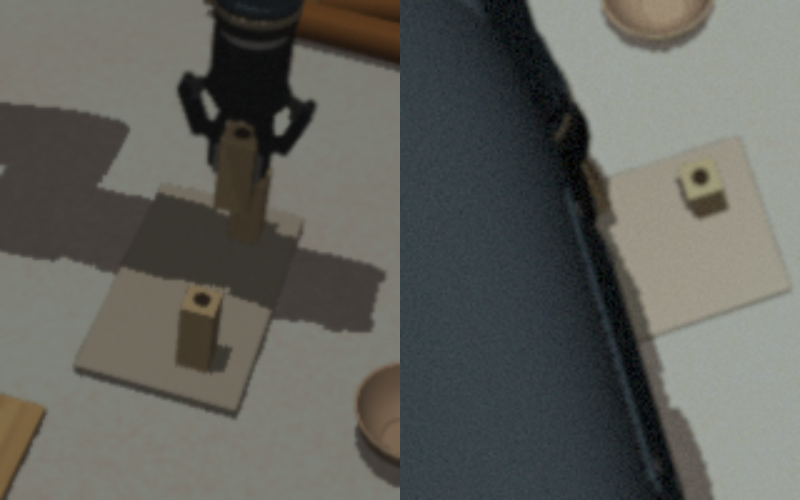

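Request:
carry_out(
  rows=[
    [[0,0,0.4],[0,0,0],0.2],
    [[0,0,0.6],[0,0,0],0.2],
    [[0,0,0.7],[0,0,0],0.2],
    [[0,0,0.7],[0,0,0],0.2],
    [[0,0,0.5],[0,0,0],0.2],
    [[0,0,0.3],[0,0,0],0.2],
    [[0,0,0],[0,0,0],0.2],
  ],
)

```text
time_s: 8.53
tcp_pos: [0.5924, 0.2072, 0.0932]
tool_rot: [0.577, 0.817, 0.0, -0.0]
force: [-0.6, 0.4, -2.3]
opening: 0.42
```

```bash
python3 go.py .592 .2142 .0548 19.9
```

```text
t 8.53 tcp [0.5924 0.2072 0.0932] yaw 19.48 F [-0.6  0.4 -2.3] op 0.42 q [ 0.34  0.48 -0.    1.08  0.    1.57]
shift units [0.223 0.066 1.281] turn units [-0.002 -0.01  -0.084]
```

Request:
carry_out(
  rows=[
    [[0.22,0.07,0.3],[0,0,-0.08],0.2],
    [[0,0,0.4],[0,0,0],0.2],
    [[0,0,0.3],[0,0,0],0.2],
    [[0,0,0],[0,0,0],0.2],
  ],
)

```text
time_s: 8.87
tcp_pos: [0.5938, 0.2146, 0.064]
tool_rot: [0.575, 0.818, 0.002, 0.001]
force: [-0.2, -0.6, -2.2]
opening: 0.418
```

```bash
python3 go.py .592 .2142 .0548 19.9;python3 - <<'E'
from h import *
c=r.camera("scene"); s=r.get_state(); z=s["tcp_pos"][2]-.0508+.102
t=s["tcp_pos"].copy(); t[2]=z; Rc=R.from_quat(c["orientation"]).inv()
p=cv2.projectPoints(Rc.apply([t-np.array(c["origin"])]),np.zeros(3),np.zeros(3),c["camera_matrix"],np.array(c["dist_coeffs"]))[0].ravel()
d=dot(c["image"],p); print("exp",p.round(1),"seen",d.round(1),plane(c,[d],z)[0].round(4))
cv2.imwrite("pics/p5.png",cv2.resize(c["image"][60:220,240:380],None,fx=3.5,fy=3.5))
E
```

```text
t 8.87 tcp [0.5938 0.2146 0.064 ] yaw 19.85 F [-0.2 -0.6 -2.2] op 0.418 q [ 0.35  0.51 -0.04  1.02  0.    1.57]
shift units [ 0.009 -0.063  0.307] turn units [ 0.041 -0.01  -0.01 ]
exp [322.2 140.6] seen [322.6 140.4] [0.5946 0.2159 0.116 ]
```

View pics/p5.png

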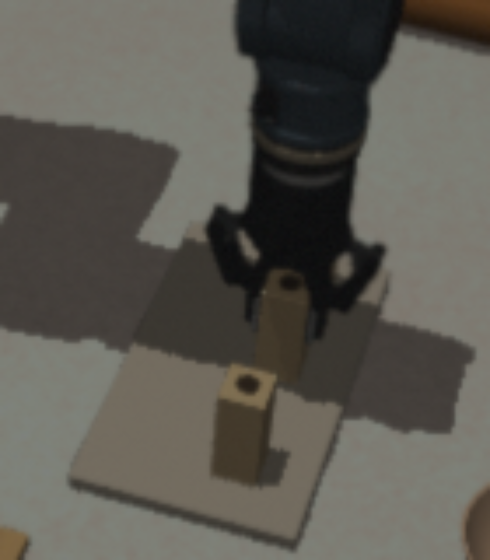

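The dot is where expected (seen (322.6,140.4), expected (322.2,140.6)), in line and midway. I'll lower the last 9 mm gently and watch the force.

Request:
carry_out(
  rows=[
    [[0,-0.06,0.1],[0.04,0,0],0.2],
    [[0,0,0.08],[0,0,0],0.2],
    [[0,0,0.06],[0,0,0],0.2],
    [[0,0,0],[0,0,0],0.2],
  ],
)

```text
time_s: 9.25
tcp_pos: [0.5935, 0.2148, 0.0592]
tool_rot: [0.574, 0.819, 0.002, 0.001]
force: [0.2, -0.1, -3.2]
opening: 0.415
```

```bash
python3 go.py .592 .2142 .0548 19.9
```

```text
t 9.25 tcp [0.5935 0.2148 0.0592] yaw 19.88 F [ 0.2 -0.1 -3.2] op 0.415 q [ 0.35  0.51 -0.05  1.01  0.    1.57]
shift units [-0.002 -0.056  0.147] turn units [ 0.042 -0.011 -0.004]
```

Request:
carry_out(
  rows=[
    [[0,-0.06,0.1],[0.04,0,0],0.2],
    [[0,0,0.06],[0,0,0],0.2],
    [[0,0,0.05],[0,0,0],0.2],
  ],
)

```text
time_s: 9.5
tcp_pos: [0.5924, 0.2145, 0.0546]
tool_rot: [0.574, 0.819, 0.001, 0.0]
force: [-7.6, -1.7, 24.9]
opening: 0.42
```

```bash
python3 go.py .592 .2142 .0548 19.9
```

```text
t 9.5 tcp [0.5924 0.2145 0.0546] yaw 19.88 F [-7.6 -1.7 24.9] op 0.42 q [ 0.35  0.52 -0.06  1.    0.    1.57]
shift units [-0.004 -0.014 -0.005] turn units [ 0.027 -0.012 -0.004]
```

Seated: z is as predicted and contact is 25 N up. I'll relax, then open.

Request:
carry_out(
  rows=[
    [[0,0,-0.02],[0,0,0],0.2],
    [[0,0,0],[0,0,0],0.2],
  ],
  grip_force=20,
)

```text
time_s: 9.67
tcp_pos: [0.5926, 0.2145, 0.056]
tool_rot: [0.574, 0.819, 0.002, 0.001]
force: [-0.7, -0.4, -2.4]
opening: 0.412
```

Request:
carry_out(
  rows=[
    [[0,0,0],[0,0,0],0.45],
    [[0,0,0],[0,0,0],0.5],
    [[0,0,0],[0,0,0],0.6],
    [[0,0,0],[0,0,0],0.8],
    [[0,0,0],[0,0,0],1],
    [[0,0,0],[0,0,0],1],
    [[0,0,0],[0,0,0],1],
  ],
)

```text
time_s: 10.25
tcp_pos: [0.5935, 0.2148, 0.0565]
tool_rot: [0.574, 0.819, 0.003, 0.001]
force: [0.5, 0.3, 0.0]
opening: 1.002
```

```bash
python3 go.py .592 .2142 .20 19.9;python3 - <<'E'
from h import *
c=r.camera("scene")
cv2.imwrite("pics/p6.png",cv2.resize(c["image"][60:220,240:380],None,fx=3.5,fy=3.5))
E
```

```text
t 10.25 tcp [0.5935 0.2148 0.0565] yaw 19.87 F [0.5 0.3 0. ] op 1.002 q [ 0.35  0.51 -0.05  1.    0.    1.57]
shift units [ 4.000e-03 -2.700e-02 -4.785e+00] turn units [ 0.062 -0.012 -0.006]
```

View pics/p6.png

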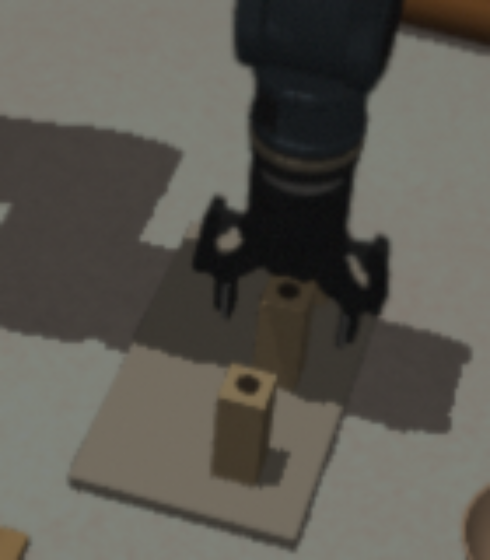

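The prop stands free between the open fingers. I'll go straight up and then away.

Request:
carry_out(
  rows=[
    [[0,0,-0.3],[0,0,0],1],
    [[0,0,-0.5],[0,0,0],1],
    [[0,0,-0.6],[0,0,0],1],
    [[0,0,-0.7],[0,0,0],1],
    [[0,0,-0.8],[0,0,0],1],
    [[0,0,-0.8],[0,0,0],1],
    [[0,0,-0.8],[0,0,0],1],
    [[0,0,-0.8],[0,0,0],1],
  ],
)

```text
time_s: 10.97
tcp_pos: [0.5892, 0.213, 0.2203]
tool_rot: [0.574, 0.819, -0.002, -0.002]
force: [1.0, 0.1, -1.1]
opening: 1.001
```

Request:
carry_out(
  rows=[
    [[0,-1,0],[0,0,0],1],
    [[0,-1,0],[0,0,0],1],
    [[-0.5,-1,0],[0,0,0],1],
    [[-1,-1,0],[0,0,0],1],
    [[-1,-0.5,0],[0,0,0],1],
    [[-1,0,0],[0,0,0],1],
    [[-1,0,0],[0,0,0],1],
    [[-1,0,0],[0,0,0],1],
  ],
)

```text
time_s: 11.63
tcp_pos: [0.5171, 0.0121, 0.2339]
tool_rot: [0.571, 0.821, 0.007, 0.004]
force: [1.0, 0.8, -0.4]
opening: 0.999
```

Request:
carry_out(
  rows=[
    [[-1,0,0],[0,0,0],1],
    [[-1,0,0],[0,0,0],1],
    [[-1,0,0],[0,0,0],1],
    [[-1,0,0],[0,0,0],1],
    [[-1,0,0],[0,0,0],1],
    [[0,0,0],[0,0,0],1],
  ],
)

```text
time_s: 12.13
tcp_pos: [0.5714, -0.1405, 0.2396]
tool_rot: [0.572, 0.82, 0.008, 0.008]
force: [-0.4, 0.3, -0.6]
opening: 0.997
```

```bash
python3 - <<'E'
from h import *
S=r.camera("scene");T=r.camera("top")
cv2.imwrite("pics/p7.png",np.hstack([cv2.resize(S["image"][60:260,230:390],None,fx=2.5,fy=2.5),cv2.resize(T["image"][80:280,90:250],None,fx=2.5,fy=2.5)]))
print(r.get_state()["tcp_pos"],r.get_state()["time_s"])
E
```

```text
[ 0.5701853  -0.13734913  0.23968711] 12.2333
```

View pics/p7.png

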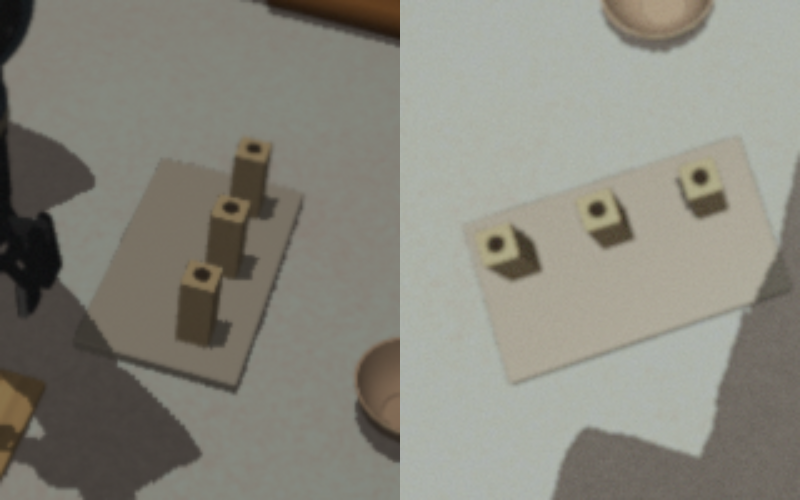

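All three props stand in line. In the top crop the dots are at (496,244), (597,210) and (700,177). I'll measure once more before handing in.

```bash
python3 - <<'E'
from h import *
S=r.camera("scene");T=r.camera("top");X={}
for k,s,t in(("L",(331,119),(128,177)),("M",(322.3,143.5),(328.8-200+200-0 if 0 else 168.8,164)),("Rr",(310.4,169.3),(209.5,150.3))):
    ps,pt=dot(S["image"],s),dot(T["image"],t); X[k],e=tri(S,ps,T,pt); print(k,ps.round(1),pt.round(1),X[k].round(4))
u=X["L"]-X["Rr"];u[2]=0;u/=np.linalg.norm(u);d=X["M"]-X["L"];print("along from L",d@u,"from R",(X["M"]-X["Rr"])@u,"across",np.cross(u,d)[2],"dz",d[2])
E
```

```text
L [331.1 119. ] [127.9 177.1] [0.5572 0.3109 0.1067]
M [321.8 142.6] [168.4 163.2] [0.5929 0.2155 0.107 ]
Rr [310.4 169.3] [209.7 150.3] [0.6271 0.1171 0.107 ]
along from L -0.10193106852202014 from R 0.10408050046122794 across -0.0012454171528017144 dz 0.0002891003619883842
```

```bash
python3 -c "
from workcell import r
print(r.hand_in())"
```

```text
the job is handed in; nothing more can be done
None
```

I set the 90 mm spare (the middle prop on the ware board) on the kiln shelf between the two standing props, released it and handed the job in at about 12 s. No verdict is reported at hand-in.

**Final position:** the last two-view measurement put it 101.9 mm from the left prop and 104.1 mm from the right. It was 1.2 mm off their line and level with them to 0.3 mm.

**Standing props:** neither moved by more than about 0.5 mm, which is within measuring error.

**Squareness and uprightness:** I did not measure its yaw or tilt after release. The gripper was at 19.9° when it let go, against 19.9° for the row, and in both camera views the prop looks square and upright.

**Forces:** it was lowered until it touched, with a peak of about 25 N, before the fingers opened. The arm had moved well clear by the time I handed in. None of my checks failed or disagreed.

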